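Nest the travel tumblers

ROBOT

A 6-joint arm with a two-finger parallel gripper is mounted at the origin on the work surface. World frame = base frame: x ahead of the robot, y to its left, z up, the work surface at z = 0. Lengths are in m, angles in degrees, forces in N, time in s.
With the tool pointing down it reaches from about 0.4 to 0.825 m from the base axis. Payload 7 kg.
Tool frame: the origin (TCP) lies at the very end of the fingers, on their centre line; the grasp point (between the pads) lies 19 mm behind it; z points along the fingers, y is the line along which they close (so a half turn about z gives the same grasp; the last joint's range is limited). The gripper opens to 88 mm and grips with 3 to 60 N. Pads are 19 mm wide; open, the fingers measure 130 mm over their backs; the gripper's body (78 mm by 193 mm) begins 47 mm behind the grasp point.
Start: joints at [-55.514, 20.546, 0.682, 0, -70.136, -16.507], TCP at [0.208, -0.642, 0.227] pointing down, gripper open.
Joint ranges: [-176.03, 176.03], [-82.01, 121.73], [-58.28, 71.71], [-173.87, 95.51], [-174.79, -0.11], [-173.66, 173.66]. Speed limits (degrees/s): [136.94, 136.94, 172.46, 180, 180, 180].

INTERFACE

Orientations are given as [roll, pitch, yaw] about the fixed x, y, z axes, in that order (R = Rz(yaw) Ry(pitch) Rx(roll)).
In Python, from plant import ctrl gives the robot as it stands.
- The arm moves only by the tool carry_out, never from a script. Its argument "deltas" is a list that holds one entry, the list of rows, each a list of 5 numbers: the shift along the tool's x, y, z scaled (see below), then the turn about the tool's z scaled (see below), then the opening, from -1 (shut) to 1 (fully open). A call has 1 to 5 rows; each row is the pose to reach, as a shift and turn from the pose commanded when the call began, along the tool's axes at that moment, turning the shorter way round; what a row does not reach only later rows make up. The controller multiplies each number of a shift by 20 cm and each number of a turn by 2 pi rad. A row lasts 1/10 s, in which the tool goes at most 50 mm and 8.59 degrees, less where a joint would pass 70% of its speed; a pose out of reach is approached as far as the arm can. A call with a number of a shift or a turn outside -1 to 1 is refused whole. A call with a gripper value outside its range is refused whole. The fingers move at their own pace and stop on an object; the grip force is fixed at half the most. Time passes only in rows, so rows that repeat a pose let the fingers close. It gives the time, the measured TCP pose, the force, the opening and the grip force at its end, in the units of the state.
- ctrl.get_obs(): the state, without advancing time (a new reading comes with each control period).
- ctrl.snapshot(name): name is "scene" or "top" or "wrist"; returns a dict with "color" (480x640x3 uint8, red, green, blue), "camera_matrix" (3x3 intrinsics, pixels), "R" (3x3) and "t" (3): a world point X has camera coordinates R X + t. Camera axes: x right, y down, z forward; pixel columns grow to the right and rows downward; lengths in m; the calibration is good to about 2 mm. The wrist camera is an equidistant fisheye: a pixel r from the principal point sees the ray r / f radians off the axis. A picture is of the moment at which its call begins. There is no depth.
- ctrl.close_job(): hands the job in; it is judged then, once.
Trained networks look in a picture, given as the dict that the camera call returned (one of the last four; its "shot" number tells which), for a name from the list of things; names that differ only in an ending like _2 or _b are one class to them, and where a whole thing is asked for, a point or a joint stands for the part that bears it (a point fixed in the world has none). Each returns a list of dicts, best first, with "p" (0 to 1); they miss things now and then, are a little off and sometimes report something else, mostly with a low value. They report only what shows in the picture. A call takes as long as a camera call. They do not tell look-alikes from the thing itself.
- ctrl.search_frame(picture, name): "centre" ([column, row] in pixels, amid what is visible of it).
- ctrl.silhouettes(picture, name): "mask" (480x640 bool, what is visible of it) and "centre" ([column, row] in pixels, amid what is visible of it).
- ctrl.spot_point(picture, name): "centre" ([column, row] in pixels: a listed point, or the origin of a listed thing).
The state is a dict: "clock": time; "joint_pos": joint angles; "qvel": joint speeds; "tau": joint torques, N m; "tool_pos": TCP position; "orientation": TCP orientation; "force": force on the tool from outside, world axes, zero at the start; "moment": the same for the moment, N m; "opening": finger opening in m; "gripper_force": force on a finger pad.
Only numpy, scipy, OpenCV 4.12 (cv2) and the standard library are available. Lean on these libraries where they do the work, as an engineer would, in place of code of your own. Each camera call takes 0.05 s, during which the arm holds its last target. There are 200 camera calls.

TASK

Pack the travel tumblers small: pick up the green tumbler and lower it upright into the blue tumbler standing in the open red case, without dropping it in. Stop as soon as the tapered walls meet and let go, so that it sits fully down by its own weight but is not jammed tight. The blue tumbler stays standing where it is in the case, and everything else is left alone.

Things in the scene. Friction and masses are not known exactly. Their poses are not given: they have to be found in the camera images.
- green_mid (a point): Centre (half-way up, on the axis) of the green plastic tumbler, loose, about 70 g, standing mouth up on the counter. 112 mm tall, round: outer diameter 43 mm at the foot, widening evenly to 56 mm at 65 mm above the foot, then a straight 56 mm band up to the rim; wall 3 mm. z axis: its upward axis. Grip across the straight band.
- green: The same green tumbler; origin at the centre of its foot, 56 mm below green_mid, z up.
- blue_mouth (a point): Centre of the mouth (rim plane) of the blue plastic tumbler, loose, about 140 g, standing upright in the red case (case floor 4 mm thick). 85 mm tall, outer diameter 46 mm at the foot and 63 mm at the rim, wall 4 mm: inner diameter 55 mm at the rim, tapering inwards as steeply as the green one. z axis: its upward axis.
- blue: The same blue tumbler; origin at the centre of its foot, 85 mm below blue_mouth, z up. The walls meet when the green foot is 60 mm below the blue rim: green_mid is then 4 mm below blue_mouth and the green rim 52 mm above the blue one. Pressing on from there wedges the green one tight within 1 to 2 mm: the walls are stiff.
- case: Red plastic travel case, fixed to the counter, an open tray 150 x 210 mm, 40 mm high, walls 4 mm; origin at the centre of its underside; its x axis points to the hinge side (to the robot's right), its y axis along the hinge. The blue tumbler and a small clear shampoo bottle stand in it, 100 mm or so apart.
- flap (a joint): Opening angle of the red flap (150 mm wide, 210 mm long, a black bar handle on its outer face) hinged on the case's right-hand rim, rad: 0 shut, 1.57 upright, starts lying open at 2.0 to 2.4, stiff, stays where it is. Leave it open.
- shampoo: Small clear bottle with white cap in the case, diameter 36 mm, 70 mm tall, loose; origin at its foot. Bystander.
- mug: White ceramic mug on the counter, diameter 76 mm, 85 mm tall, handle on its y side, loose; origin at its foot. Bystander.
- styptic: Aluminium styptic tube with white screw top standing on the counter, diameter 29 mm, 77 mm tall, loose; origin at its foot. Bystander.
- cream: Glass cream jar with orange lid on the counter, diameter 54 mm, 50 mm tall, loose; origin at its foot. Bystander.
- file: Chrome nail file with black handle lying on the counter between the case and the standing things, pointing away from the robot, 155 mm long, 14 mm wide, 7 mm thick, loose; x axis along its length. Bystander.
Not all that is in view belongs to the job. Several things look just like the blue: the one meant starts farthest to the robot's left.

How it is judged:
By the outcome, as a careful person would: the job done as asked, in the order asked, and still so for the second after the job is handed in, with the robot touching nothing.
It also fails if it takes over 43 s, if anything falls off the work surface, if the arm or the gripper's body presses on something with over 40 N, if the wrist force passes 120 N, or if a joint passes its speed limit or range.

## Working session

There is one attempt and no reset: what is moved stays moved. The work goes in short steps, Python scripts to look and compute and a tool call to move; the robot and the scene stay as the last step left them, time stands still between calls to the robot, and variables do not carry over. Pictures are saved under pics/ and viewed, at most 10 in all, crops included, and the job is handed in when it is done.

Besides the shell and the picture viewer there is one more tool, called after "Emit:" as name([rows], argument=value, ...), one row to a line, values as JSON. carry_out: Moves the arm, as the interface text tells. Its arguments: {"type":"object","properties":{"deltas":{"type":"array"}},"required":["deltas"]}

```bash
mkdir -p pics
cat > h.py <<'E'
import numpy as np,cv2
from plant import ctrl
def ray(s,px):
    K=np.array(s["camera_matrix"]);R=np.array(s["R"]);t=np.array(s["t"])
    u=(px[0]-K[0,2])/K[0,0];v=(px[1]-K[1,2])/K[1,1]
    if s.get("fish"):
        r=np.hypot(u,v);d=np.array([np.sin(r)*u/max(r,1e-9),np.sin(r)*v/max(r,1e-9),np.cos(r)])
    else: d=np.array([u,v,1.])
    d=R.T@d; return -R.T@t,d/np.linalg.norm(d)
def snap(n):
    s=ctrl.snapshot(n); s["fish"]=(n=="wrist"); return s
def tri(rs):
    A=sum(np.eye(3)-np.outer(d,d) for c,d in rs);b=sum((np.eye(3)-np.outer(d,d))@c for c,d in rs)
    X=np.linalg.solve(A,b); return X,max(np.linalg.norm((np.eye(3)-np.outer(d,d))@(X-c)) for c,d in rs)
def onz(r,z): c,d=r; return c+d*(z-c[2])/d[2]
def save(s,n): cv2.imwrite("pics/"+n,s["color"][:,:,::-1])
E
python3 - <<'E'
from h import *
np.set_printoptions(precision=3,suppress=True)
S={n:snap(n) for n in("scene","top")}
Z=dict(green_mid=.056,green=0,blue_mouth=.089,blue=.004,case=0,shampoo=0.004,mug=0,styptic=0,cream=0,file=0)
for n,s in S.items():
    save(s,n+"0.png"); print(n,onz(ray(s,(320,240)),0),-np.array(s["R"]).T@s["t"])
    for k,z in Z.items():
        print(n,k,[(round(q["p"],2),np.round(q["centre"]).astype(int).tolist(),onz(ray(s,q["centre"]),z)[:2].round(3).tolist()) for q in ctrl.spot_point(s,k)[:5]])
print(ctrl.get_obs())
a=np.hstack([cv2.resize(S[n]["color"],(400,300)) for n in S])
E
```

```text
scene [ 0.471 -0.104  0.   ] [0.84  0.476 0.531]
scene green_mid [(0.61, [394, 279], [0.467, 0.105]), (0.53, [269, 287], [0.64, 0.014])]
scene green [(0.55, [388, 303], [0.468, 0.1])]
scene blue_mouth [(0.77, [291, 148], [0.406, -0.326]), (0.76, [279, 191], [0.516, -0.179])]
scene blue [(0.65, [293, 185], [0.414, -0.309]), (0.61, [286, 227], [0.508, -0.174])]
scene case [(0.81, [261, 238], [0.564, -0.174])]
scene shampoo [(0.76, [242, 248], [0.612, -0.16])]
scene mug [(0.64, [307, 335], [0.617, 0.085]), (0.17, [371, 400], [0.603, 0.227])]
scene styptic [(0.65, [371, 399], [0.603, 0.226])]
scene cream [(0.63, [440, 360], [0.479, 0.23])]
scene file [(0.82, [267, 290], [0.623, -0.036])]
top [ 0.56  -0.017  0.   ] [ 0.361 -0.023  0.972]
top green_mid [(0.69, [264, 279], [0.467, 0.095])]
top green [(0.72, [264, 282], [0.468, 0.102])]
top blue_mouth [(0.63, [476, 310], [0.408, -0.317]), (0.56, [401, 255], [0.515, -0.176])]
top blue [(0.74, [468, 311], [0.412, -0.33]), (0.61, [396, 262], [0.513, -0.18])]
top case [(0.92, [395, 240], [0.562, -0.179])]
top shampoo [(0.84, [384, 216], [0.614, -0.157])]
top mug [(0.78, [274, 213], [0.62, 0.084])]
top styptic [(0.77, [210, 217], [0.608, 0.223])]
top cream [(0.57, [205, 276], [0.479, 0.227])]
top file [(0.55, [327, 212], [0.623, -0.032])]
{'clock': 1.1, 'joint_pos': array([-55.512,  20.545,   0.684,  -0.   , -70.137, -16.507]), 'qvel': array([-0.017,  0.001, -0.015, -0.054,  0.009, -0.037]), 'tau': array([ -0.   , -58.24 ,  29.33 ,   7.003,   0.012,  -0.   ]), 'tool_pos': array([ 0.208, -0.642,  0.227]), 'orientation': array([-179.999,    0.001, -162.019]), 'force': array([0.329, 0.569, 0.419]), 'moment': array([0.047, 0.026, 0.022]), 'gripper_force': 0.0, 'opening': 0.08773966229449126}
```

```bash
ls pics
```

```text
scene0.png
top0.png
```

View pics/scene0.png

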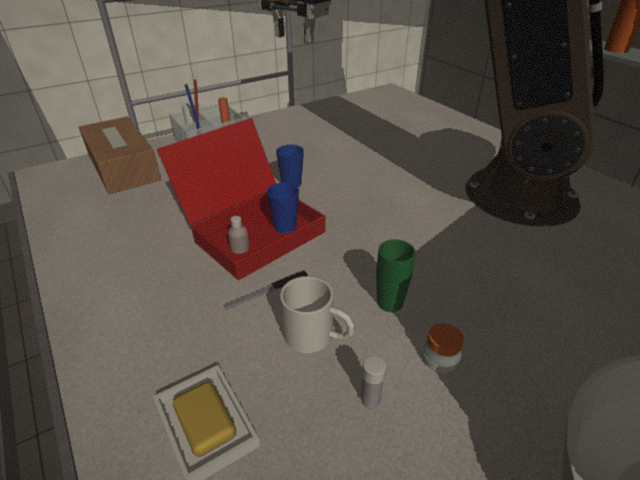

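View pics/top0.png

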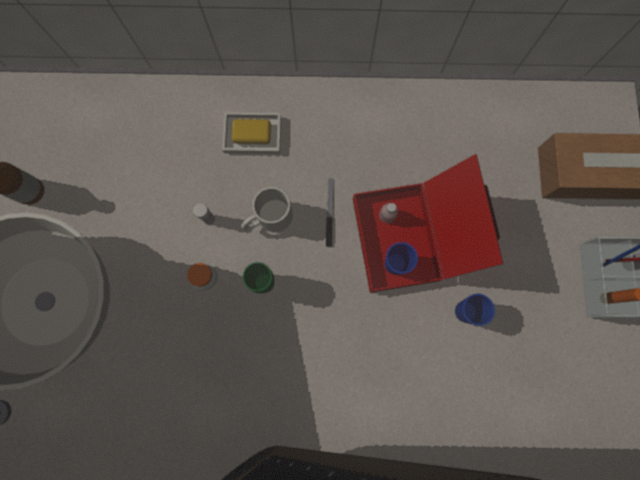

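The scene view shows the blue tumbler in the case at (284,208) and a look-alike behind at (290,165). The top view has them at (401,258) and (475,310). The one in the case is farther left (y≈-0.18 against -0.32), so it is the one meant. Green is at (0.467, 0.100), consistent in both views.

```bash
cat > go.py <<'E'
import sys
from h import *
from scipy.spatial.transform import Rotation as Ro
def go(x,y,z,yaw):
    o=ctrl.get_obs();R=Ro.from_euler("xyz",o["orientation"],degrees=True).as_matrix()
    d=R.T@(np.array([x,y,z])-o["tool_pos"]);a=(yaw-o["orientation"][2]+180)%360-180
    print("clock",round(o["clock"],2),"pos",o["tool_pos"].round(4),"ori",o["orientation"].round(2),"mm",(d*1000).round(1),"row",(d/.2).round(4),"turn",round(-a/360,4))
if __name__=="__main__": go(*map(float,sys.argv[1:]))
E
python3 go.py .467 .1 .227 -90; python3 go.py .39 -.3 .227 -120
```

```text
clock 1.1 pos [ 0.2084 -0.642   0.2266] ori [-180.      0.   -162.02] mm [-4.751e+02  6.259e+02 -4.000e-01] row [-2.3754e+00  3.1297e+00 -2.1000e-03] turn -0.2001
clock 1.1 pos [ 0.2084 -0.642   0.2266] ori [-180.      0.   -162.02] mm [-278.4  269.2   -0.4] row [-1.3918  1.3462 -0.0021] turn -0.1167
```

Emit:
carry_out([
  [[-0.15,0.2,0,0,1],[-0.3,0.4,0,0,1],[-0.45,0.59,0,0,1],[-0.6,0.79,0,0,1],[-0.72,0.95,0,0,1]],
])

```text
clock: 1.6
tool_pos: [0.2869, -0.4147, 0.2268]
orientation: [-180.0, 0.0, -162.0]
force: [1.1, -0.0, 0.4]
opening: 0.0874
gripper_force: 0.0
```

Emit:
carry_out([
  [[-0.15,0.2,0,0,1],[-0.3,0.4,0,0,1],[-0.45,0.59,0,0,1],[-0.6,0.79,0,0,1],[-0.72,0.95,0,0,1]],
])

```text
clock: 2.1
tool_pos: [0.3654, -0.1896, 0.2271]
orientation: [-180.0, 0.1, -162.0]
force: [1.1, -0.2, 0.0]
opening: 0.0876
gripper_force: 0.0
```

Emit:
carry_out([
  [[-0.15,0.2,0,0,1],[-0.3,0.4,0,0,1],[-0.45,0.59,0,0,1],[-0.6,0.79,0,0,1],[-0.72,0.95,0,0,1]],
])

```text
clock: 2.6
tool_pos: [0.4438, 0.0361, 0.2271]
orientation: [180.0, 0.1, -161.9]
force: [1.3, -1.1, 0.4]
opening: 0.0875
gripper_force: 0.0
```

Emit:
carry_out([
  [[-0.2,0.25,0,-0.023,1],[-0.2,0.25,0,-0.046,1],[-0.2,0.25,0,-0.07,1],[-0.2,0.25,0,-0.092,1],[-0.2,0.25,0,-0.11,1]],
])

```text
clock: 3.1
tool_pos: [0.4659, 0.0937, 0.2266]
orientation: [-180.0, 0.0, -122.1]
force: [-0.3, -0.2, 0.2]
opening: 0.0874
gripper_force: 0.0
```

Emit:
carry_out([
  [[0,0,0,-0.023,1],[0,0,0,-0.046,1],[0,0,0,-0.07,1],[0,0,0,-0.09,1],[0,0,0,-0.09,1]],
])

```text
clock: 3.6
tool_pos: [0.4659, 0.0934, 0.2267]
orientation: [-180.0, 0.0, -89.9]
force: [0.1, 0.6, 0.7]
opening: 0.0876
gripper_force: 0.0
```

Run:
```python
from go import *
np.set_printoptions(precision=4,suppress=True)
rs={}
for n in("wrist","top","scene"):
    s=snap(n); 
    if n=="wrist": save(s,"w1.png")
    for k,z in(("green_mid",.056),("green",0.)):
        for q in ctrl.spot_point(s,k)[:2]: 
            r=ray(s,q["centre"]);print(n,k,q["p"],q["centre"],onz(r,z)); 
            if (n,k) not in rs: rs[n,k]=r
for k in("green_mid","green"): print(k,tri([r for (n,kk),r in rs.items() if kk==k]))
go(.467,.1,.227,-90)
```

```text
wrist green_mid 0.97 [312.6, 227.3] [0.4677 0.101  0.056 ]
wrist green 0.64 [314.1, 212.4] [0.4663 0.0985 0.    ]
top green_mid 0.84 [263.1, 277.5] [0.4708 0.0959 0.056 ]
top green_mid 0.2 [384.7, 214.3] [ 0.6048 -0.15    0.056 ]
top green 0.83 [264.2, 283.3] [0.4652 0.1004 0.    ]
scene green_mid 0.94 [390.2, 277.0] [0.4688 0.0978 0.056 ]
scene green 0.55 [387.5, 303.9] [0.471  0.1016 0.    ]
green_mid (array([0.4693, 0.0983, 0.0573]), np.float64(0.0028984187162112776))
green (array([ 0.4666,  0.0996, -0.0045]), np.float64(0.0017236761468398143))
clock 4.05 pos [0.4659 0.0934 0.2265] ori [180.    -0.   -90.06] mm [-6.6 -1.1 -0.5] row [-0.033  -0.0054 -0.0023] turn -0.0002
```

Triangulated green_mid height is 57 mm against the expected 56, so the fix is good. Next I descend and grip.

Emit:
carry_out([
  [[-0.03,-0.01,0.15,0,1],[-0.03,-0.01,0.3,0,1],[-0.03,-0.01,0.45,0,1],[-0.03,-0.01,0.6,0,1],[-0.03,-0.01,0.7,0,1]],
])

```text
clock: 4.55
tool_pos: [0.4671, 0.0989, 0.0847]
orientation: [179.9, -0.0, -90.1]
force: [0.9, 0.0, -1.2]
opening: 0.088
gripper_force: 0.0
```

Emit:
carry_out([
  [[0,0,0.04,0,1],[0,0,0.075,0,1],[0,0,0.075,0,1],[0,0,0.075,0,0.2],[0,0,0.075,0,-1]],
])

```text
clock: 5.05
tool_pos: [0.4685, 0.0998, 0.0725]
orientation: [-179.9, 0.1, -90.0]
force: [0.8, -0.5, 0.3]
opening: 0.0767
gripper_force: 0.0
```

Emit:
carry_out([
  [[0,0,0,0,-1],[0,0,0,0,-1],[0,0,0,0,-1],[0,0,0,0,-1],[0,0,0,0,-1]],
])

```text
clock: 5.55
tool_pos: [0.468, 0.0994, 0.0718]
orientation: [-180.0, 0.0, -90.0]
force: [-0.4, 0.3, 2.8]
opening: 0.0555
gripper_force: 29.8
```

Emit:
carry_out([
  [[0,0,-0.08,0,-1],[0,0,-0.22,0,-1],[0,0,-0.4,0,-1],[0,0,-0.58,0,-1],[0,0,-0.68,0,-1]],
])

```text
clock: 6.05
tool_pos: [0.4687, 0.0997, 0.2104]
orientation: [-179.8, 0.1, -90.0]
force: [0.2, 0.8, -0.6]
opening: 0.0554
gripper_force: 29.8
```

Emit:
carry_out([
  [[0.12,-0.02,0,0,-1],[0.3,-0.06,0,0,-1],[0.5,-0.1,0,0,-1],[0.68,-0.14,0,0,-1],[0.8,-0.16,0,0,-1]],
])

```text
clock: 6.55
tool_pos: [0.4998, -0.0626, 0.2073]
orientation: [180.0, -0.0, -90.1]
force: [1.1, -0.1, -0.4]
opening: 0.0556
gripper_force: 29.8
```

Emit:
carry_out([
  [[0.14,-0.02,0,0,-1],[0.3,-0.04,0,0,-1],[0.45,-0.06,0,0,-1],[0.58,-0.075,0,0,-1],[0.58,-0.075,0,0,-1]],
])

```text
clock: 7.05
tool_pos: [0.5146, -0.179, 0.2068]
orientation: [179.9, -0.0, -90.2]
force: [-1.3, -0.4, -1.7]
opening: 0.0552
gripper_force: 29.8
```

```bash
cat > look.py <<'E'
from go import *
np.set_printoptions(precision=4,suppress=True)
def look(tag):
    rs={};o=ctrl.get_obs();tz=o["tool_pos"][2]
    for n in("wrist","top","scene"):
        s=snap(n);save(s,tag+n+".png")
        for k,z in(("green_mid",tz-.016),("green",tz-.072),("blue_mouth",.089),("blue",.004)):
            for q in ctrl.spot_point(s,k)[:3]:
                r=ray(s,q["centre"]);X=onz(r,z)
                if np.linalg.norm(X[:2]-[.515,-.177])<.05:
                    print(n,k,q["p"],q["centre"],X); rs.setdefault(k,[]).append(r)
    for k in rs:
        if len(rs[k])>1: print(k,*tri(rs[k]))
    go(.515,-.177,tz,-90)
if __name__=="__main__": look(sys.argv[1])
E
python3 look.py a
```

```text
wrist green_mid 0.68 [317.1, 286.2] [ 0.5138 -0.1784  0.1908]
wrist green 0.93 [315.2, 251.8] [ 0.5144 -0.1791  0.1348]
wrist blue_mouth 0.8 [319.0, 238.6] [ 0.5112 -0.1754  0.089 ]
wrist blue 0.9 [318.5, 214.5] [ 0.5103 -0.1767  0.004 ]
top green_mid 0.52 [411.4, 240.3] [ 0.5227 -0.1772  0.1908]
top green 0.69 [403.0, 250.8] [ 0.5142 -0.1721  0.1348]
top blue_mouth 0.75 [400.9, 256.9] [ 0.5104 -0.1759  0.089 ]
top blue 0.71 [393.0, 263.8] [ 0.5096 -0.1733  0.004 ]
scene green_mid 0.84 [274.0, 140.8] [ 0.5176 -0.1805  0.1908]
scene green 0.64 [278.3, 169.9] [ 0.5156 -0.1757  0.1348]
scene blue 0.71 [285.7, 225.9] [ 0.5072 -0.1773  0.004 ]
green_mid [ 0.5183 -0.1779  0.1924] 0.004599415238946255
green [ 0.5147 -0.1759  0.1328] 0.0033849038544318255
blue_mouth [ 0.5108 -0.1756  0.0893] 0.0004793475331469184
blue [ 0.5094 -0.175   0.0052] 0.0021066505481826922
clock 7.8 pos [ 0.5148 -0.1765  0.2076] ori [-179.99    0.    -90.01] mm [ 0.5 -0.2  0.8] row [ 0.0025 -0.0008  0.0039] turn -0.0
```

Emit:
carry_out([
  [[-0.005,0.022,0.05,0,-1],[-0.005,0.022,0.12,0,-1],[-0.005,0.022,0.18,0,-1],[-0.005,0.022,0.19,0,-1],[-0.005,0.022,0.19,0,-1]],
])

```text
clock: 8.3
tool_pos: [0.5101, -0.1757, 0.169]
orientation: [179.9, -0.0, -90.0]
force: [-0.0, 0.5, 0.1]
opening: 0.0557
gripper_force: 29.8
```

```bash
python3 look.py b; python3 -c "
import cv2
a=cv2.imread('pics/bwrist.png');b=cv2.imread('pics/bscene.png')[110:260,190:390];c=cv2.imread('pics/btop.png')[180:330,300:500]
f=lambda i:cv2.resize(i,(400,300),interpolation=2)
import numpy as np
cv2.imwrite('pics/b.png',np.vstack([np.hstack([f(b),f(c)]),np.hstack([f(a),f(a[120:345,170:470])])]))"
```

```text
wrist green_mid 0.83 [314.8, 289.9] [ 0.5104 -0.173   0.153 ]
wrist green 0.95 [317.3, 254.7] [ 0.5085 -0.1738  0.097 ]
wrist blue 0.97 [313.2, 216.8] [ 0.511  -0.1792  0.004 ]
top green_mid 0.49 [405.5, 250.1] [ 0.5122 -0.1735  0.153 ]
top green 0.57 [402.7, 255.9] [ 0.511 -0.178  0.097]
top blue_mouth 0.55 [401.4, 254.4] [ 0.5153 -0.177   0.089 ]
top blue 0.55 [394.6, 264.0] [ 0.5092 -0.1768  0.004 ]
scene green_mid 0.77 [280.1, 161.6] [ 0.5131 -0.1713  0.153 ]
scene blue_mouth 0.9 [280.6, 190.6] [ 0.513  -0.1774  0.089 ]
scene blue 0.76 [287.7, 225.8] [ 0.5036 -0.1754  0.004 ]
green_mid [ 0.5116 -0.1732  0.1522] 0.0012733007910511172
green [ 0.509  -0.1766  0.106 ] 0.0004629868475422898
blue [ 0.508  -0.1769  0.004 ] 0.004642350932630334
blue_mouth [ 0.5145 -0.1763  0.0903] 0.0007801528766549149
clock 9.05 pos [ 0.5104 -0.1756  0.1696] ori [-180.      0.    -90.02] mm [ 1.4 -4.6  0.6] row [ 0.007  -0.0228  0.0032] turn -0.0001
```

View pics/b.png

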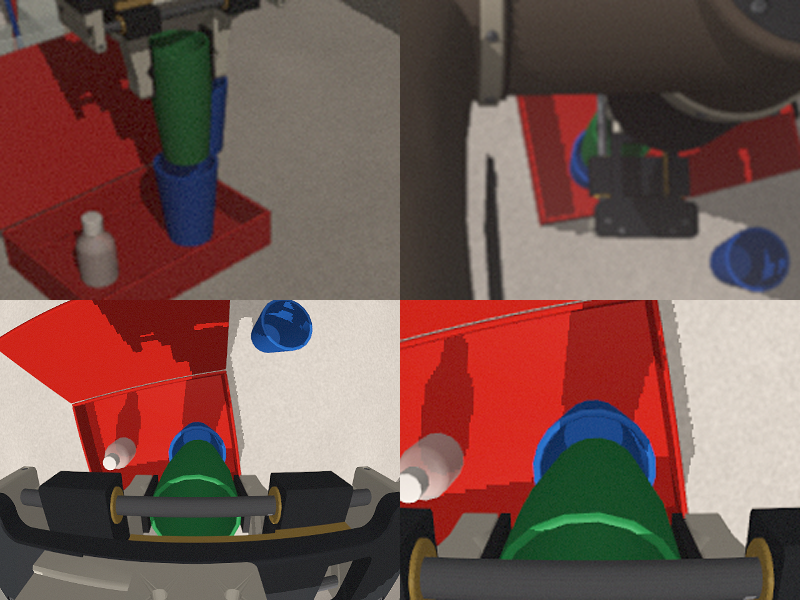

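The wrist view shows the green foot over the blue mouth, roughly centred, with rims at about (597,440) and (594,405) in the bottom-right crop. I'll fit both rim circles for a finer check.

```bash
cat > fit.py <<'E'
from go import *
from scipy.optimize import least_squares
def fit(s,mask,z,r,cols):
    P=[]
    for c in range(*cols):
        w=np.flatnonzero(mask[:,c])
        if len(w): P.append(onz(ray(s,(c+.0,w[0]-.5)),z)[:2])
    P=np.array(P); f=least_squares(lambda p:np.hypot(*(P-p).T)-r,P.mean(0)+[0,.02],loss="soft_l1",f_scale=.0005)
    g=least_squares(lambda p:np.hypot(*(P-p[:2]).T)-p[2],[*f.x,r],loss="soft_l1",f_scale=.0005)
    return f.x.round(4),np.abs(f.fun).mean().round(5),g.x.round(4)
s=snap("wrist");o=ctrl.get_obs();h=cv2.cvtColor(s["color"],cv2.COLOR_RGB2HSV)
for n,lo,hi,z,r in(("blue",100,125,.089,.0315),("green",55,85,o["tool_pos"][2]-.072,.0215)):
    m=(h[...,0]>lo)&(h[...,0]<hi)&(h[...,1]>100); m[:190]=0
    m=cv2.morphologyEx(m.astype(np.uint8),cv2.MORPH_OPEN,np.ones((3,3)))
    L,l,st,_=cv2.connectedComponentsWithStats(m);i=1+st[1:,4].argmax();x,y,w,_h,_=st[i];print(n,st[i])
    top=(l==i); c=(x+6,x+w-6) if n=="blue" else (int(x+w/2-16),int(x+w/2+16))
    print(fit(s,top,z,r,c))
print(o["tool_pos"])
E
python3 fit.py
```

```text
blue [ 271  195   91   62 2464]
(array([ 0.51  , -0.1779]), np.float64(0.00145), array([ 0.5099, -0.1858,  0.0251]))
green [ 245  224  135   91 8461]
(array([ 0.5093, -0.1732]), np.float64(0.00014), array([ 0.5093, -0.1734,  0.0213]))
[ 0.5104128  -0.17560184  0.16956737]
```

```bash
cat >> fit.py <<'E'
m=(h[...,0]>100)&(h[...,0]<125)&(h[...,1]>100)
q=[q for q in ctrl.silhouettes(s,"blue")+ctrl.silhouettes(s,"blue_mouth") if abs(q["centre"][0]-316)<40]
for a in (m,*[k["mask"] for k in q]):
    a=a.copy();a[:185]=0
    print([int(np.flatnonzero(a[:,c])[0]) if a[:,c].any() else -1 for c in range(266,368,6)])
    print(fit(s,a,.089,.0315,(282,350)))
save(s,"c.png");cv2.imwrite("pics/cc.png",cv2.resize(s["color"][180:260,260:370,::-1],(770,560),interpolation=0))
E
python3 fit.py
```

```text
blue [ 271  195   91   62 2466]
(array([ 0.5102, -0.178 ]), np.float64(0.00146), array([ 0.5099, -0.1858,  0.0251]))
green [ 245  224  135   91 8453]
(array([ 0.5094, -0.1732]), np.float64(0.00014), array([ 0.5096, -0.1744,  0.0203]))
[ 0.51037789 -0.17561741  0.16955222]
[-1, 235, 222, 214, 209, 204, 199, 196, 195, 196, 197, 202, 206, 211, 217, 224, -1]
(array([ 0.5102, -0.1784]), np.float64(0.00141), array([ 0.5099, -0.1891,  0.0222]))
[-1, 235, 221, 213, 208, 202, 197, 196, 195, 196, 197, 200, 206, 209, 215, 223, 237]
(array([ 0.5109, -0.1792]), np.float64(0.0012), array([ 0.5103, -0.1886,  0.0231]))
[-1, 234, 222, 214, 208, 203, 198, 196, 195, 196, 198, 201, 206, 210, 216, 225, 240]
(array([ 0.5105, -0.1789]), np.float64(0.00125), array([ 0.5101, -0.1884,  0.023 ]))
```

View pics/cc.png

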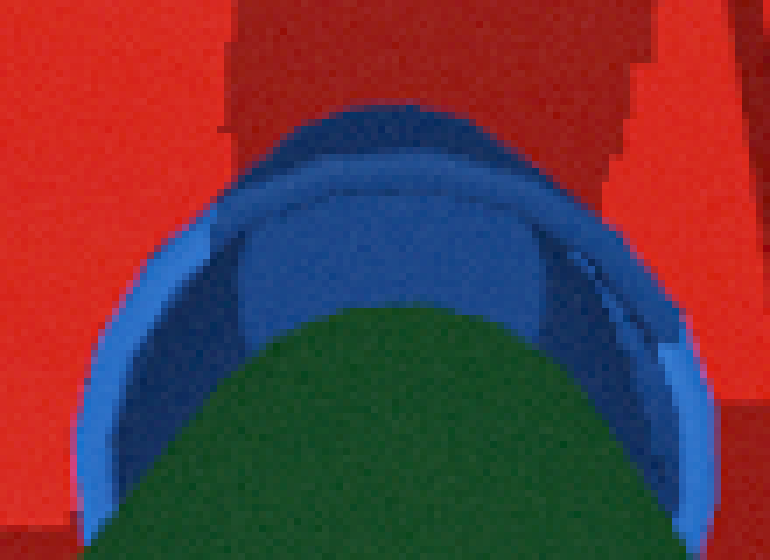

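The crop shows the far outer wall above the rim, which biased the fit. The true outer rim runs through (78,440), (150,252), (400,153), (620,240) and (717,440).

Run:
```python
from h import *
from scipy.optimize import least_squares
s=snap("wrist")
c=np.array([(78,440),(105,312),(150,252),(215,205),(300,168),(400,153),(500,168),(560,192),(620,240),(690,335),(717,440)])
P=np.array([onz(ray(s,(260+a/7-.5,180+b/7-.5)),.089)[:2] for a,b in c])
f=least_squares(lambda p:np.hypot(*(P-p[:2]).T)-.0315,P.mean(0));print(f.x,f.fun.round(4))
f=least_squares(lambda p:np.hypot(*(P-p[:2]).T)-p[2],[*f.x,.03]);print(f.x)
```

```text
[ 0.50979297 -0.1760429 ] [-0.0009  0.0004  0.0004 -0.0001 -0.0002 -0.0001  0.      0.0002 -0.0001
 -0.0002 -0.0003]
[ 0.50979242 -0.1765741   0.03107533]
```

Emit:
carry_out([
  [[0.0125,-0.002,0,0,-1],[0.0125,-0.002,0.03,0,-1],[0.0125,-0.002,0.07,0,-1],[0.0125,-0.002,0.11,0,-1],[0.0125,-0.002,0.15,0,-1]],
])

```text
clock: 9.8
tool_pos: [0.5105, -0.1781, 0.1385]
orientation: [180.0, 0.0, -90.0]
force: [0.2, -0.3, -0.8]
opening: 0.0555
gripper_force: 29.8
```

Emit:
carry_out([
  [[0,0,0.03,0,-1],[0,0,0.06,0,-1],[0,0,0.09,0,-1],[0,0,0.11,0,-1],[0,0,0.12,0,-1]],
])

```text
clock: 10.3
tool_pos: [0.5107, -0.1781, 0.1151]
orientation: [180.0, 0.0, -90.0]
force: [-0.4, 0.4, -0.7]
opening: 0.0558
gripper_force: 29.8
```

Emit:
carry_out([
  [[0,0,0.015,0,-1],[0,0,0.03,0,-1],[0,0,0.04,0,-1],[0,0,0.045,0,-1],[0,0,0.045,0,-1]],
])

```text
clock: 10.8
tool_pos: [0.5107, -0.1781, 0.1064]
orientation: [180.0, 0.0, -90.0]
force: [-0.9, -0.3, -1.5]
opening: 0.0554
gripper_force: 29.8
```

Emit:
carry_out([
  [[0,0,0.005,0,-1],[0,0,0.005,0,-1],[0,0,0.01,0,-1],[0,0,0.01,0,-1]],
])

```text
clock: 11.2
tool_pos: [0.5108, -0.1781, 0.1045]
orientation: [180.0, 0.0, -90.0]
force: [-0.1, -0.5, -0.2]
opening: 0.0558
gripper_force: 29.8
```

Emit:
carry_out([
  [[0,0,0.005,0,-1],[0,0,0.005,0,-1],[0,0,0.005,0,-1]],
])

```text
clock: 11.5
tool_pos: [0.5108, -0.1781, 0.1035]
orientation: [180.0, 0.0, -90.0]
force: [-0.3, -0.3, -1.0]
opening: 0.0557
gripper_force: 29.8
```

Emit:
carry_out([
  [[0,0,0.005,0,-1],[0,0,0.005,0,-1],[0,0,0.005,0,-1]],
])

```text
clock: 11.8
tool_pos: [0.5109, -0.1781, 0.1025]
orientation: [-180.0, 0.0, -90.0]
force: [-0.3, 0.5, -0.6]
opening: 0.0558
gripper_force: 29.8
```

Emit:
carry_out([
  [[0,0,0.003,0,-1],[0,0,0.003,0,-1],[0,0,0.003,0,-1]],
])

```text
clock: 12.1
tool_pos: [0.5109, -0.1781, 0.102]
orientation: [-180.0, -0.0, -90.0]
force: [-0.2, 0.5, 0.0]
opening: 0.0555
gripper_force: 29.8
```

Emit:
carry_out([
  [[0,0,0.003,0,-1],[0,0,0.003,0,-1],[0,0,0.003,0,-1]],
])

```text
clock: 12.4
tool_pos: [0.5111, -0.1781, 0.1015]
orientation: [-180.0, -0.0, -90.0]
force: [0.8, 0.5, 1.2]
opening: 0.0556
gripper_force: 29.8
```

Emit:
carry_out([
  [[0,0,0.002,0,-1],[0,0,0.002,0,-1],[0,0,0.002,0,-1]],
])

```text
clock: 12.7
tool_pos: [0.5111, -0.1781, 0.1012]
orientation: [-180.0, -0.0, -90.0]
force: [0.6, 1.0, 2.5]
opening: 0.0559
gripper_force: 29.8
```

Emit:
carry_out([
  [[0,0,0.002,0,-1],[0,0,0.002,0,-1],[0,0,0.002,0,-1]],
])

```text
clock: 13.0
tool_pos: [0.5111, -0.1782, 0.1009]
orientation: [-180.0, -0.0, -90.0]
force: [-0.0, -0.6, 4.5]
opening: 0.0553
gripper_force: 29.8
```

Contact: the force has risen steadily to 4.5 N at exactly the expected height. Now I release.

Emit:
carry_out([
  [[0,0,0,0,0.4],[0,0,0,0,0.6],[0,0,0,0,1],[0,0,0,0,1],[0,0,0,0,1]],
])

```text
clock: 13.5
tool_pos: [0.5107, -0.1781, 0.1004]
orientation: [180.0, 0.0, -90.0]
force: [0.6, -0.2, -0.5]
opening: 0.0854
gripper_force: 0.0
```

Emit:
carry_out([
  [[0,0,-0.03,0,1],[0,0,-0.1,0,1],[0,0,-0.2,0,1],[0,0,-0.35,0,1],[0,0,-0.5,0,1]],
])

```text
clock: 14.0
tool_pos: [0.5105, -0.1781, 0.2018]
orientation: [180.0, -0.0, -90.0]
force: [0.2, 0.6, -0.0]
opening: 0.0875
gripper_force: 0.0
```

Run:
```python
from go import *
np.set_printoptions(precision=4,suppress=True)
s={n:snap(n) for n in("wrist","top","scene")}
for k in("green_mid","blue","blue_mouth"):
    rs=[]
    for n in s:
        for q in ctrl.spot_point(s[n],k)[:3]:
            r=ray(s[n],q["centre"]);X=onz(r,.085 if k!="blue" else .004)
            if np.hypot(*(X[:2]-[.51,-.177]))<.05: print(n,k,q["p"],X);rs.append(r)
    if len(rs)>1: print(k,*tri(rs))
f=lambda i:cv2.resize(i[:,:,::-1],(400,300),interpolation=2)
a=np.hstack([f(s["scene"]["color"][90:270,170:410]),f(s["wrist"]["color"])]);b=np.hstack([f(s["top"]["color"]),f(s["scene"]["color"])])
cv2.imwrite("pics/d.png",np.vstack([a,b]));go(.51,-.177,.2,-90)
```

```text
scene green_mid 0.74 [ 0.5062 -0.173   0.085 ]
wrist blue 0.69 [ 0.5102 -0.1763  0.004 ]
top blue 0.6 [ 0.5062 -0.1765  0.004 ]
scene blue 0.56 [ 0.5094 -0.18    0.004 ]
blue [ 0.5089 -0.177   0.0051] 0.0029003777229504105
top blue_mouth 0.5 [ 0.5148 -0.1753  0.085 ]
scene blue_mouth 0.75 [ 0.5136 -0.1804  0.085 ]
blue_mouth [ 0.5151 -0.1753  0.0879] 0.0009637954596056591
clock 14.6 pos [ 0.5106 -0.1781  0.2   ] ori [179.94   0.   -90.02] mm [-1.1  0.6 -0. ] row [-0.0056  0.0028 -0.0001] turn -0.0001
```

View pics/d.png

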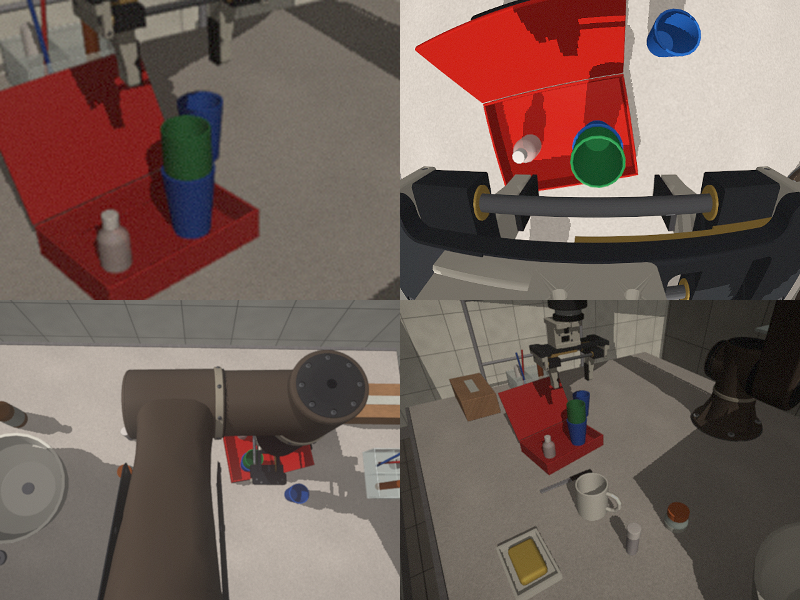

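The green tumbler sits upright in the blue one (scene crop at about (187,170)), the blue one is still standing in its place, and the gripper is clear.

```bash
python3 -c "
from plant import ctrl
print(ctrl.close_job())"
```

```text
the job is handed in; nothing more can be done
None
```

The green tumbler now sits upright inside the blue one in the red case; I let go at about 4.5 N of wall contact, the other items look undisturbed in the last picture, and the job is handed in (no verdict came back).

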